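Step the stop turret of a gauge to its tallest stud and press the plunger

TASK

With the fingertips, push the tabs of the gauge's turret round until the tallest (and thickest) of its six studs stands squarely under the plunger; only then press the plunger's black knob down as far as it goes, and let it come up again. Lift or carry nothing: the gauge must stay where it stands, and the other things on the bench must be left alone.

Things in the scene. Friction and masses are not known exactly. Their poses are not given: they have to be found in the camera images.
- gauge: Stop gauge, 3.5 kg or a little more, standing loose on rubber feet on a wooden board whose top is 30 mm above the bench. Origin on the vertical turret axis, at the board's surface; +x from the axis to its column, z up. Foot: disc of radius 88 with a tail to x 128, y +-35 mm, top at z 18 mm. Column x 93 to 127, y +-21, to z 84 mm; from it an arm, y +-13, z 70 to 84, reaches over the turret to x 19 mm.
- turret (a joint): Turn of the turret (rad), growing anticlockwise seen from above; any number of turns either way. 0 or a multiple of 2 pi: the tallest stud is under the plunger. It has no clicks: a friction of 0.1 N m holds it wherever it is left. The turret is an aluminium disc, 102 mm across, gauge z 22 to 32 mm; six equal tabs stand out of its rim 60 degrees apart, one level with each stud.
- tall_stud (a point): Top centre of the tallest stud: 14 mm thick, 26 mm high above the disc (top at gauge z 58 mm), 36 mm from the turret axis; the other five are 6 to 10 mm thick and 4 to 20 mm high. Radially outside every stud is a tab: an upright fin 62 to 78 mm from the axis, 10 mm thick, from z 23 to 56 mm. So tabs stand at turret + n x 60 degrees from the gauge's +x.
- plunger_axis (a point): Fixed point on the gauge: where the plunger's lower end rests, at x 36, y 0, z 64 mm of the gauge. The tallest stud belongs straight below it.
- plunger (a joint): Travel of the plunger (m): 0 up (sprung), 0.006 fully down on the tallest stud. The spring takes 3 N to start and 6 N to hold fully down.
- plunger_knob (a point): Top centre of the plunger's black round knob, 32 mm across, at gauge z 100 mm when up (16 mm above the arm); it is pressed straight down and moves with the plunger.
- padlock: Brass padlock 18 x 42 x 69 mm, upright, loose on the board beside the gauge; origin at the centre of its underside.
- cylinder_brass: Brass lock cylinder 17 x 64 x 38 mm, loose at the left edge of the board; origin at the centre of its underside.
- cylinder_nickel: Nickel lock cylinder 17 x 72 x 38 mm, loose at the far left of the board; origin at the centre of its underside.
- steel_cube: Plain steel riveting block, 30 mm cube, loose on the board beside the gauge's column; origin at the centre of its underside.
- oil_bottle: Oil bottle 33 mm across, 98 mm high, standing on the bench behind the vice; origin at the centre of its underside.
- pin_block: Drilled steel pin block 42 x 62 x 30 mm, on the bench behind the vice; origin at the centre of its underside.

How it is judged (in metres and radians):
On the way, in this order (a step that is already met when the one before it is completed fails the run):
1. the tallest stud stands under the plunger and the turret is at rest (horizontal distance between tall_stud and plunger_axis below 0.005 m and velocity of joint turret between -0.05 and 0.05 rad/s), for 0.3 s.
2. the plunger is pressed down onto the stud (value of joint plunger above 0.005 m and horizontal distance between tall_stud and plunger_axis below 0.005 m), for 0.1 s.
At the end, for the whole second after the job is handed in: The tallest stud is within 5 mm (horizontally) of the plunger's axis, the turret is at rest, the plunger has been fully down (over 5 mm) after that and is up again (under 1 mm), and the gauge stands flat within 12 mm of where it was (all of step 1 and value of joint plunger below 0.001 m and distance of gauge from where it was at the start of the episode below 0.012 m and angle between gauge's own z axis and vertical below 0.03 rad); the robot touches nothing.
It fails at once if the plunger is pressed (over 3 mm) while the tallest stud is not under it (value of joint plunger above 0.003 m and horizontal distance between tall_stud and plunger_axis above 0.007 m).
It fails at once if the gauge is lifted, tipped or pushed more than 15 mm along the bench (distance of gauge from where it was at the start of the episode above 0.015 m or height (world z) of gauge above 0.036 m or angle between gauge's own z axis and vertical above 0.06 rad).
It fails at once if one of the other loose things is moved by more than 15 mm or lifted (distance of any of padlock, steel_cube, cylinder_brass, cylinder_nickel, oil_bottle, pin_block from where it was at the start of the episode above 0.015 m).
It also fails if it takes over 61 s, if anything falls off the work surface, if the arm or the gripper's body presses on something with over 40 N, if the wrist force passes 120 N, or if a joint passes its speed limit or range.

ROBOT

A 6-joint arm with a two-finger parallel gripper is mounted at the origin on a cart in front of the work surface, level with it; the furniture and walls round the work are solid. World frame = base frame: x ahead of the robot, y to its left, z up, the work surface at z = 0. Lengths are in m, angles in degrees, forces in N, time in s.
With the tool pointing down it reaches from about 0.375 to 0.9 m from the base axis. Payload 3.1 kg.
Tool frame: the origin (TCP) lies at the very end of the fingers, on their centre line; the grasp point (between the pads) lies 19 mm behind it; z points along the fingers, y is the line along which they close (so a half turn about z gives the same grasp; the last joint's range is limited). The gripper opens to 87 mm and grips with 3 to 60 N. Pads are 19 mm wide; open, the fingers measure 117 mm over their backs; the gripper's body (75 mm by 190 mm) begins 51 mm behind the grasp point.
Start: joints at [55.376, 30.224, 82.088, -0, 67.689, -10.227], TCP at [0.258, 0.569, 0.223] pointing down, gripper open.
Joint ranges: [-176.69, 176.69], [-43.24, 126.21], [12.49, 139.97], [-82, 262], [0, 151.66], [-163.58, 163.58]. Speed limits (degrees/s): [159.86, 159.86, 180, 180, 180, 180].

INTERFACE

Orientations are given as a 3x3 rotation matrix whose columns are the frame's x, y, z axes.
In Python, from rig import bot, imaging gives the robot as it stands.
- The arm moves only by the tool drive_tool, never from a script. Its argument "deltas" is text: rows parted by semicolons, each of 5 numbers parted by spaces: the finger opening in mm, from 0 to 87, then the shift along the world's x, y, z in mm, then the turn about the world's z in rad. In form: jaw dx dy dz twist; .... A call has 1 to 12 rows; each row is the pose to reach, as a shift and turn from the pose commanded when the call began; what a row does not reach only later rows make up. A row lasts 1/10 s, in which the tool goes at most 50 mm and 8.59 degrees, less where a joint would pass 70% of its speed; a pose out of reach is approached as far as the arm can. A call with a gripper value outside its range is refused whole. The fingers move at their own pace and stop on an object; the grip force is fixed at half the most. Time passes only in rows, so rows that repeat a pose let the fingers close. It gives the time, the measured TCP pose, the force, the opening and the grip force at its end, in the units of the state.
- bot.read_state(): the state, without advancing time (a new reading comes with each control period).
- imaging.capture(name): name is "scene" or "side" or "wrist"; returns the picture (384x512x3 uint8, red, green, blue); there is no depth.
- imaging.camera_model(name): a dict with "fx", "fy", "cx", "cy" (pixels), "T" (4x4, takes a point from camera to world coordinates). Camera axes: x right, y down, z forward; pixel columns grow to the right and rows downward; lengths in m; the calibration is good to about 2 mm. A picture is of the moment at which its call begins: read the wrist's pose just before it. camera_model takes no time and is no camera call; for the wrist camera it gives the pose at the moment of the call.
- bot.hand_in(): hands the job in; it is judged then, once.
The state is a dict: "time_s": time; "joint_positions": joint angles; "qvel": joint speeds; "tau": joint torques, N m; "position": TCP position; "tcp_rot": TCP orientation; "force": force on the tool from outside, world axes, zero at the start; "moment": the same for the moment, N m; "opening": opening from 0.0 (shut) to 1.0 (fully open); "grasp_force": force on a finger pad.
Only numpy, scipy, OpenCV 4.12 (cv2) and the standard library are available. Lean on these libraries where they do the work, as an engineer would, in place of code of your own. Each camera call takes 0.05 s, during which the arm holds its last target. There are 200 camera calls.

## Working session

There is one attempt and no reset: what is moved stays moved. The work goes in short steps, Python scripts to look and compute and a tool call to move; the robot and the scene stay as the last step left them, time stands still between calls to the robot, and variables do not carry over. Pictures are saved under pics/ and viewed, at most 10 in all, crops included, and the job is handed in when it is done.

Besides the shell and the picture viewer there is one more tool, called after "Call:" as a command line: name --argument value ..., lists and objects as JSON in quotes. drive_tool: Moves the arm, as the interface text tells. Its arguments: {"type":"object","properties":{"deltas":{"type":"string"}},"required":["deltas"]}

```bash
mkdir -p pics; python3 - <<'E'
from rig import bot, imaging
import cv2,numpy as np
for n in("scene","side","wrist"):
    m=imaging.camera_model(n);im=imaging.capture(n);np.save(f"pics/{n}.npy",im)
    print(n,m["fx"],m["cx"],m["cy"],np.round(m["T"],3).tolist())
    cv2.imwrite(f"pics/{n}0.png",cv2.resize(im[...,::-1],(800,600),interpolation=cv2.INTER_CUBIC))
s=bot.read_state();print(s["time_s"],s["position"],s["tcp_rot"],s["force"],s["opening"])
E
```

```text
scene 471.1461168178348 254.20324412628742 194.87595318681096 [[-0.84, -0.271, 0.469, 0.005], [-0.542, 0.439, -0.717, 1.05], [-0.012, -0.857, -0.516, 0.71], [0.0, 0.0, 0.0, 1.0]]
side 391.6932072091954 258.7887304545935 194.3047408352758 [[0.951, -0.135, 0.278, 0.237], [-0.309, -0.414, 0.856, -0.721], [-0.001, -0.9, -0.435, 0.597], [0.0, 0.0, 0.0, 1.0]]
wrist 299.04613330666484 253.3597016296558 191.16097064850487 [[0.412, 0.877, 0.246, 0.19], [0.911, -0.396, -0.115, 0.6], [-0.003, 0.272, -0.962, 0.384], [0.0, 0.0, 0.0, 1.0]]
0.15 [0.2578172  0.56875669 0.22179408] [[-9.10727137e-01  4.13007533e-01 -9.26845272e-04]
 [ 4.13008471e-01  9.10726200e-01 -1.33869603e-03]
 [ 2.91210729e-04 -1.60198175e-03 -9.99998674e-01]] [ 0.04887211  0.02123103 -0.13950306] 0.9998608827303251
```

View pics/scene0.png

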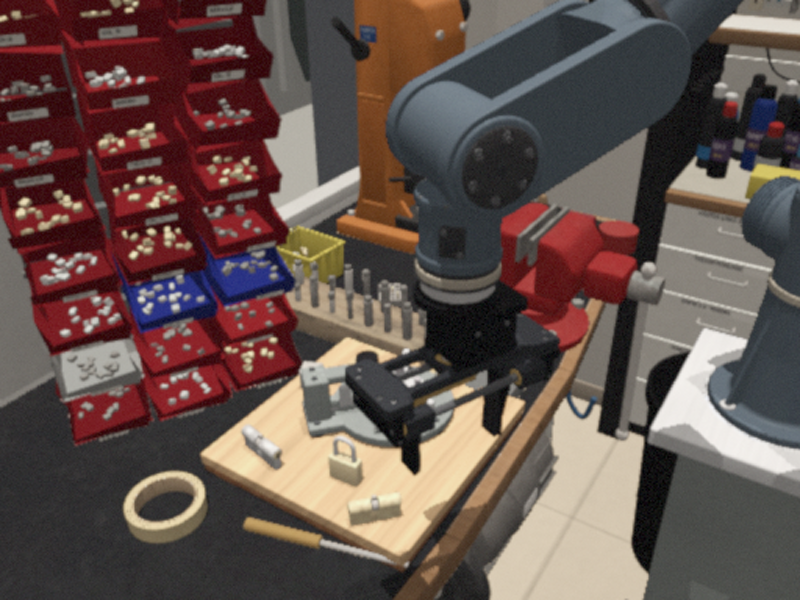

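View pics/side0.png

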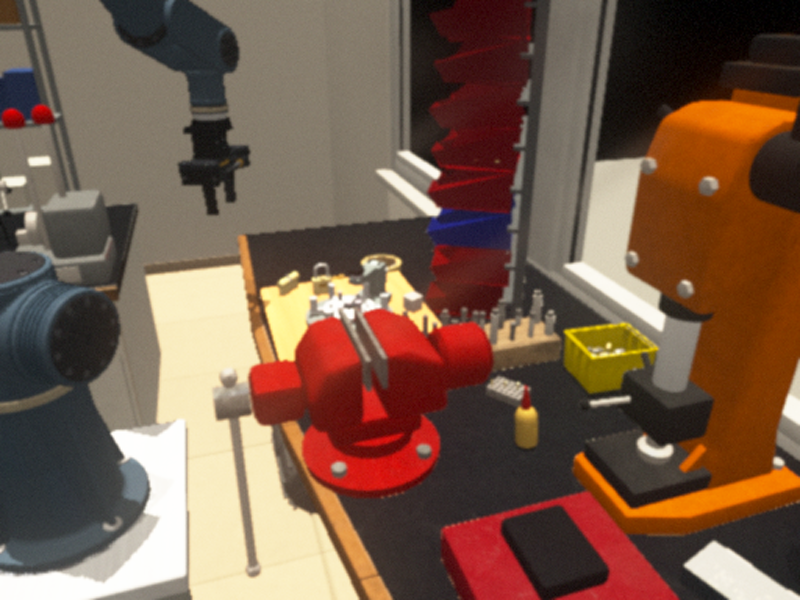

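View pics/wrist0.png

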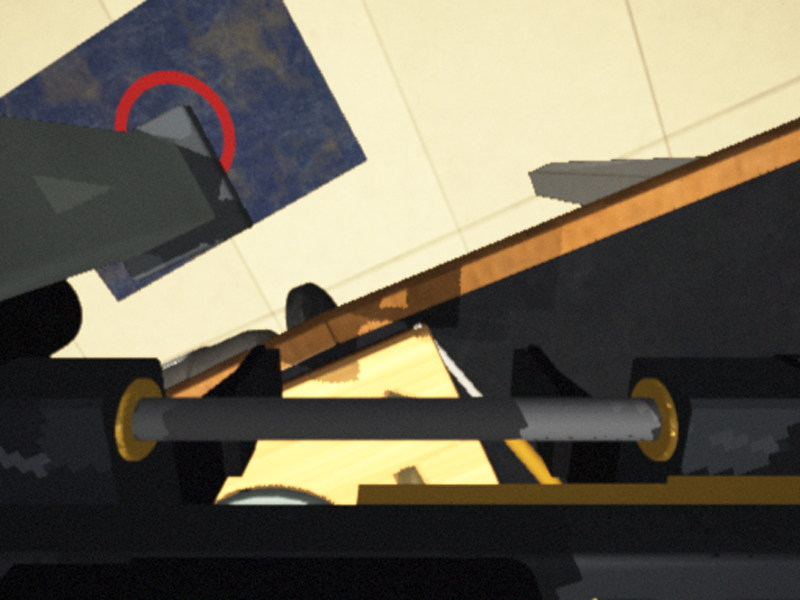

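The scene view shows the gripper hiding the gauge (about 380,405 at 800 px); the brass cylinder is at (375,508), the padlock at (345,462) and the nickel cylinder at (262,446). I'll lift the arm clear.

Call:
drive_tool --deltas "40 0 0 40 0;40 0 -20 80 0;40 0 -60 120 0;40 0 -100 150 0;40 0 -140 150 0;40 0 -180 150 0;40 0 -200 150 0;40 0 -200 150 0"

```text
time_s: 0.95
position: [0.2574, 0.3668, 0.3727]
tcp_rot: [[-0.91, 0.415, -0.0], [0.415, 0.91, -0.001], [-0.0, -0.001, -1.0]]
force: [-0.1, 0.1, 0.6]
opening: 0.468
grasp_force: 0.0
```

```bash
python3 - <<'E'
from rig import bot, imaging
import cv2,numpy as np
im=imaging.capture("scene");np.save("pics/scene1.npy",im)
c=im[200:350,120:350]; cv2.imwrite("pics/scene1.png",cv2.resize(c[...,::-1],(782,510),interpolation=cv2.INTER_CUBIC))
E
```

```text
(no output)
```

View pics/scene1.png

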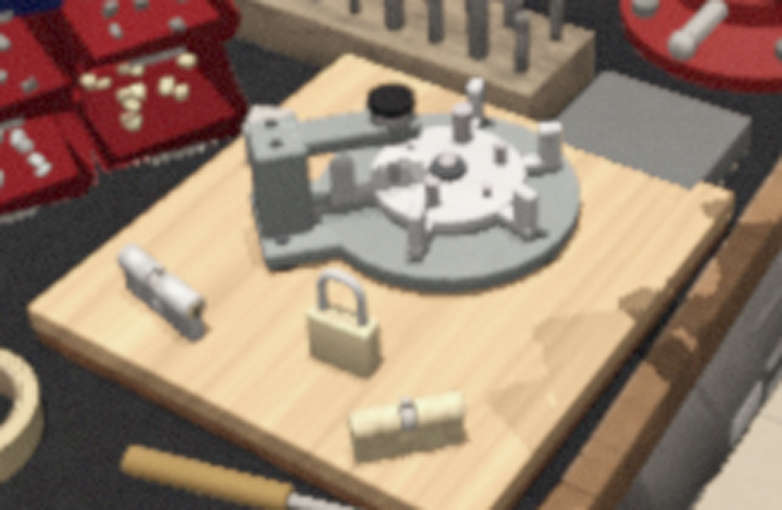

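The crop (3.4×, offset 120,200) shows the whole gauge: the knob top is near (390,95) and the hub near (448,163). The thick tall stud is at (462,110), with its tab at (475,85). The other tabs are near (550,128), (526,195), (417,215) and (343,160). I'll cast these as rays and take a second look with the wrist camera.

```bash
cat >h.py <<'E'
import numpy as np
def ray(m,u,v,z):
    d=m["T"][:3,:3]@np.array([(u-m["cx"])/m["fx"],(v-m["cy"])/m["fy"],1]);o=m["T"][:3,3]
    return o+d*(z-o[2])/d[2]
def proj(m,P):
    p=np.linalg.inv(m["T"])@np.append(P,1);return m["fx"]*p[0]/p[2]+m["cx"],m["fy"]*p[1]/p[2]+m["cy"]
E
python3 - <<'E'
from rig import bot, imaging
from h import *
import cv2
m=imaging.camera_model("scene");im=np.load("pics/scene1.npy")
for n,x,y,z in [("knob",390,93,.130),("hub",448,160,.065),("stud",462,107,.088),("tS",475,84,.086),("t2",550,127,.086),("t3",526,192,.086),("t4",416,213,.086),("t5",343,158,.086),("padlocktop",342,275,.099),("brass",408,410,.068),("nick",165,275,.068),("colL",247,113,.114),("colF",264,155,.114),("colR",316,143,.114),("boardL",32,310,.03),("boardR",733,195,.03),("boardB",350,57,.03)]:
    print(n,np.round(ray(m,x/3.4+120-.35,y/3.4+200-.35,z)[:2],4))
# knob dark blob
b=(im.max(2)<60).astype(np.uint8); n,l,s,c=cv2.connectedComponentsWithStats(b[215:250,220:250]); print(s.tolist(),c)
E
```

```text
knob [0.4966 0.3786]
hub [0.475  0.3464]
stud [0.482 0.318]
tS [0.4906 0.2882]
t2 [0.4223 0.3041]
t3 [0.4009 0.371 ]
t4 [0.4474 0.4241]
t5 [0.518  0.4031]
padlocktop [0.4429 0.5052]
brass [0.3705 0.5461]
nick [0.555  0.5338]
colL [0.575  0.4265]
colF [0.538  0.4554]
colR [0.5183 0.4287]
boardL [0.6357 0.5714]
boardR [0.3166 0.2391]
boardB [0.6348 0.2397]
[[0, 0, 30, 35, 959], [9, 11, 12, 9, 91]] [[14.50573514 17.20437956]
 [14.43956044 14.84615385]]
```

Opposite tabs give the turret centre as about (0.470, 0.354). The knob is 36.2 mm from it, as specified, so the gauge yaw is about 43–44°. The tall stud is at about −72°, so it needs about +117°. I'll refine this from above with the wrist camera.

Call:
drive_tool --deltas "0 40 0 0 0;0 80 -10 0 0;0 120 -20 -20 0;0 160 -30 -40 0;0 200 -40 -60 0;0 240 -45 -70 0;0 270 -45 -75 0;0 280 -45 -75 0;0 280 -45 -75 0;0 280 -45 -75 0"

```text
time_s: 2.0
position: [0.537, 0.325, 0.2974]
tcp_rot: [[-0.911, 0.412, -0.001], [0.412, 0.911, 0.0], [0.001, -0.001, -1.0]]
force: [-0.6, -0.2, -0.7]
opening: 0.009
grasp_force: 0.0
```

```bash
python3 - <<'E'
from rig import bot, imaging
import cv2,numpy as np,pickle
m=imaging.camera_model("wrist");im=imaging.capture("wrist");np.save("pics/w1.npy",im);pickle.dump(m,open("pics/w1.pkl","wb"))
cv2.imwrite("pics/w1.png",cv2.resize(im[:230,130:390][...,::-1],(780,690-90),interpolation=cv2.INTER_CUBIC) if 0 else cv2.resize(im[:200,130:390][...,::-1],(780,600),interpolation=cv2.INTER_CUBIC))
print(bot.read_state()["joint_positions"])
E
```

```text
[ 2.09971070e+01  2.63484296e+01  7.64254885e+01  2.82776525e-02
  7.72685485e+01 -4.46927968e+01]
```

View pics/w1.png

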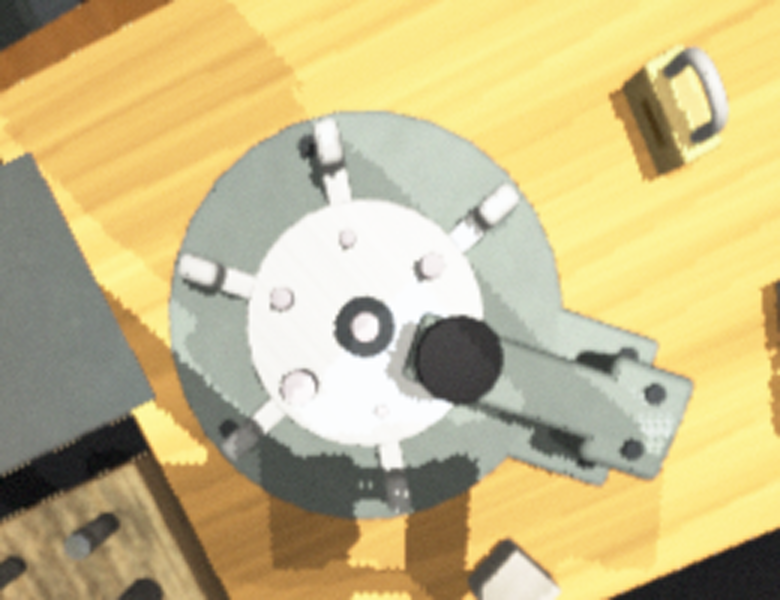

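The top view (3×, offset 130,0) shows the hub at (365,325), the knob at (459,360), and the tall thick stud at (298,385). The tabs are at (327,133), (502,200), (195,266), (238,440) and (395,492). The sixth is under the arm.

```bash
python3 - <<'E'
from h import *
import pickle,cv2
m=pickle.load(open("pics/w1.pkl","rb"));im=np.load("pics/w1.npy")
P={}
for n,x,y,z in [("hub",365,325,.066),("foot",366,314,.048),("disc",366,321,.062),("knob",459,360,.130),("col",644,421,.114),("stud",297,382,.088),("t1",327,133,.086),("t2",505,198,.086),("t3",194,266,.086),("t4",238,442,.086),("t5",396,492,.086),("padl",690,100,.08),("cube",513,575,.06)]:
    P[n]=ray(m,x/3+130-.33,y/3-.33,z)[:2]; print(n,np.round(P[n],4))
for c in (P["hub"],P["disc"],(P["t1"]+P["t5"])/2,np.array([.470,.354])):
    print(np.round(c,4),{n:(round(float(np.degrees(np.arctan2(*(P[n]-c)[::-1]))),1),round(float(np.hypot(*(P[n]-c))),4)) for n in P if n[0] in"ktsc"})
E
```

```text
hub [0.4687 0.3526]
foot [0.4646 0.3547]
disc [0.4674 0.3536]
knob [0.4935 0.3787]
col [0.5446 0.4354]
stud [0.4777 0.3184]
t1 [0.3988 0.3686]
t2 [0.4479 0.4216]
t3 [0.4206 0.3005]
t4 [0.4896 0.2854]
t5 [0.5358 0.3366]
padl [0.4444 0.5001]
cube [0.5983 0.3689]
[0.4687 0.3526] {'knob': (46.5, 0.0361), 'col': (47.5, 0.1123), 'stud': (-75.3, 0.0353), 't1': (167.1, 0.0717), 't2': (106.8, 0.0721), 't3': (-132.8, 0.0709), 't4': (-72.7, 0.0704), 't5': (-13.3, 0.069), 'cube': (7.2, 0.1306)}
[0.4674 0.3536] {'knob': (43.9, 0.0363), 'col': (46.6, 0.1125), 'stud': (-73.7, 0.0367), 't1': (167.7, 0.0702), 't2': (106.0, 0.0707), 't3': (-131.4, 0.0708), 't4': (-71.9, 0.0718), 't5': (-13.9, 0.0705), 'cube': (6.7, 0.1318)}
[0.4673 0.3526] {'knob': (44.9, 0.037), 'col': (46.9, 0.1132), 'stud': (-73.2, 0.0357), 't1': (166.9, 0.0704), 't2': (105.7, 0.0717), 't3': (-131.9, 0.07), 't4': (-71.6, 0.0709), 't5': (-13.1, 0.0704), 'cube': (7.1, 0.132)}
[0.47  0.354] {'knob': (46.4, 0.0342), 'col': (47.5, 0.1104), 'stud': (-77.9, 0.0364), 't1': (168.4, 0.0727), 't2': (108.1, 0.0711), 't3': (-132.8, 0.0728), 't4': (-74.0, 0.0714), 't5': (-14.8, 0.0681), 'cube': (6.6, 0.1291)}
```

The centre is (0.468, 0.353), the tabs are at 47° + n·60 and the gauge +x is at about 46.5°, so the turret must turn about +119.5°. I'll push the 107° tab anticlockwise to about 226.5° with closed fingers, tool y tangential, at TCP z 0.068 so the gripper body clears the knob. First I'll go above the start point, at 82° on a 70 mm radius.

Call:
drive_tool --deltas "0 -10 15 0 -0.14;0 -20 30 0 -0.28;0 -30 45 0 -0.42;0 -40 60 0 -0.56;0 -50 75 0 -0.7;0 -59 90 0 -0.84;0 -59 97 0 -0.98;0 -59 97 0 -1.12;0 -59 97 0 -1.26;0 -59 97 -20 -1.283;0 -59 97 -60 -1.283;0 -59 97 -100 -1.283"

```text
time_s: 3.25
position: [0.4782, 0.4222, 0.1989]
tcp_rot: [[0.136, 0.991, 0.003], [0.991, -0.136, 0.002], [0.003, 0.003, -1.0]]
force: [0.5, 0.6, -0.6]
opening: 0.004
grasp_force: 0.0
```

Call:
drive_tool --deltas "0 0 0 -30 0;0 0 0 -60 0;0 0 0 -90 0;0 0 0 -110 0;0 0 0 -120 0;0 0 0 -130 0;0 0 0 -130 0"

```text
time_s: 3.95
position: [0.4783, 0.4213, 0.0673]
tcp_rot: [[0.137, 0.991, -0.001], [0.991, -0.137, -0.0], [-0.001, -0.001, -1.0]]
force: [0.3, -0.5, 0.5]
opening: 0.005
grasp_force: 0.0
```

```bash
python3 - <<'E'
import numpy as np
def row(a0,angs):
    p=lambda a:70*np.array([np.cos(np.radians(a)),np.sin(np.radians(a))])
    print("; ".join("0 %.0f %.0f 0 %.3f"%(*(p(a)-p(a0)),np.radians(a-a0)) for a in angs))
row(82,np.arange(86,130.1,4)); row(130,np.arange(134,178.1,4)); row(178,[182,186,190,194,197,200,202,203,203])
E
```

```text
0 -5 1 0 0.070; 0 -10 1 0 0.140; 0 -15 1 0 0.209; 0 -19 0 0 0.279; 0 -24 -1 0 0.349; 0 -29 -2 0 0.419; 0 -34 -4 0 0.489; 0 -38 -5 0 0.559; 0 -43 -8 0 0.628; 0 -47 -10 0 0.698; 0 -51 -13 0 0.768; 0 -55 -16 0 0.838
0 -4 -3 0 0.070; 0 -7 -7 0 0.140; 0 -10 -11 0 0.209; 0 -13 -14 0 0.279; 0 -16 -19 0 0.349; 0 -18 -23 0 0.419; 0 -20 -27 0 0.489; 0 -22 -32 0 0.559; 0 -23 -37 0 0.628; 0 -24 -41 0 0.698; 0 -25 -46 0 0.768; 0 -25 -51 0 0.838
0 0 -5 0 0.070; 0 0 -10 0 0.140; 0 1 -15 0 0.209; 0 2 -19 0 0.279; 0 3 -23 0 0.332; 0 4 -26 0 0.384; 0 5 -29 0 0.419; 0 6 -30 0 0.436; 0 6 -30 0 0.436
```

Call:
drive_tool --deltas "0 -5 1 0 0.070; 0 -10 1 0 0.140; 0 -15 1 0 0.209; 0 -19 0 0 0.279; 0 -24 -1 0 0.349; 0 -29 -2 0 0.419; 0 -34 -4 0 0.489; 0 -38 -5 0 0.559; 0 -43 -8 0 0.628; 0 -47 -10 0 0.698; 0 -51 -13 0 0.768; 0 -55 -16 0 0.838"

```text
time_s: 5.15
position: [0.4258, 0.407, 0.0696]
tcp_rot: [[-0.646, 0.763, 0.005], [0.763, 0.646, 0.004], [-0.0, 0.007, -1.0]]
force: [0.1, 2.2, -0.5]
opening: 0.005
grasp_force: 0.9
```

```bash
python3 - <<'E'
from rig import imaging
import cv2
im=imaging.capture("scene");c=im[200:350,120:350]; cv2.imwrite("pics/s2.png",cv2.resize(c[...,::-1],(782,510),interpolation=cv2.INTER_CUBIC))
E
```

```text
(no output)
```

View pics/s2.png

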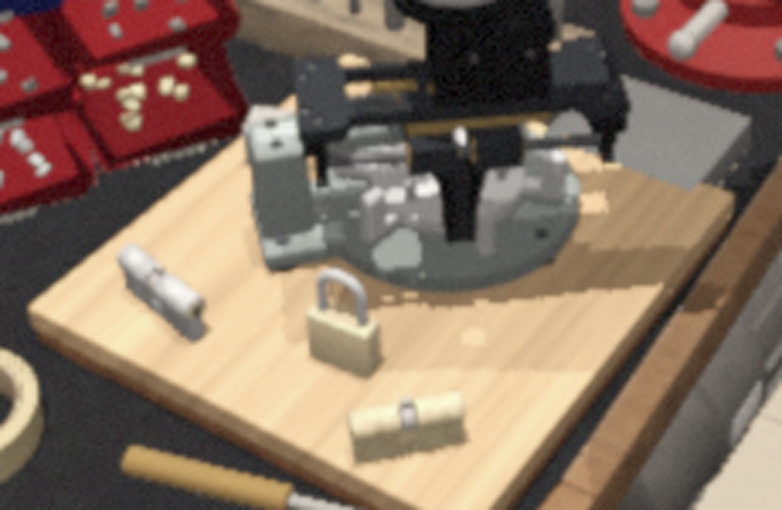

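The closed fingers (460,210) are pushing the tab at (500,210) with about 2 N; the gauge and the other items haven't moved. I'll continue the arc.

Call:
drive_tool --deltas "0 -4 -3 0 0.070; 0 -7 -7 0 0.140; 0 -10 -11 0 0.209; 0 -13 -14 0 0.279; 0 -16 -19 0 0.349; 0 -18 -23 0 0.419; 0 -20 -27 0 0.489; 0 -22 -32 0 0.559; 0 -23 -37 0 0.628; 0 -24 -41 0 0.698; 0 -25 -46 0 0.768; 0 -25 -51 0 0.838"

```text
time_s: 6.4
position: [0.4003, 0.3553, 0.0691]
tcp_rot: [[-1.0, 0.031, 0.003], [0.031, 1.0, 0.003], [-0.003, 0.003, -1.0]]
force: [-1.4, 2.1, 1.6]
opening: 0.008
grasp_force: 0.9
```

Call:
drive_tool --deltas "0 0 -5 0 0.070; 0 0 -10 0 0.140; 0 1 -15 0 0.209; 0 2 -19 0 0.279; 0 3 -23 0 0.332; 0 4 -26 0 0.384; 0 5 -29 0 0.419; 0 6 -30 0 0.436; 0 6 -30 0 0.436"

```text
time_s: 7.3
position: [0.406, 0.3247, 0.0685]
tcp_rot: [[-0.92, -0.391, 0.002], [-0.391, 0.92, 0.001], [-0.002, 0.0, -1.0]]
force: [-0.2, 1.4, 1.2]
opening: 0.008
grasp_force: 0.5
```

Call:
drive_tool --deltas "0 -3 5 0 -0.07;0 -5 10 0 -0.14;0 -5 10 0 -0.14;0 -5 10 30 -0.14;0 -5 10 70 -0.14;0 -5 10 110 -0.14;0 20 10 150 -0.25;0 50 10 190 -0.4;0 80 5 225 -0.55;0 110 0 229 -0.7;0 131 0 229 -0.829;0 131 0 229 -0.829"

```text
time_s: 8.5
position: [0.5389, 0.3233, 0.2967]
tcp_rot: [[-0.91, 0.415, 0.002], [0.415, 0.91, 0.0], [-0.002, 0.001, -1.0]]
force: [-1.1, 0.2, 0.6]
opening: 0.002
grasp_force: 0.0
```

Call:
drive_tool --deltas "0 0 0 0 0;0 0 0 0 0"

```text
time_s: 8.7
position: [0.5345, 0.324, 0.2959]
tcp_rot: [[-0.912, 0.411, -0.002], [0.411, 0.912, -0.001], [0.002, -0.002, -1.0]]
force: [0.3, 0.4, -0.3]
opening: 0.005
grasp_force: 0.0
```

```bash
python3 - <<'E'
from rig import bot, imaging
import cv2,numpy as np,pickle
s=bot.read_state();print(s["position"],s["tcp_rot"][:,1],s["time_s"])
m=imaging.camera_model("wrist");im=imaging.capture("wrist");np.save("pics/w2.npy",im);pickle.dump(m,open("pics/w2.pkl","wb"))
cv2.imwrite("pics/w2.png",cv2.resize(im[:200,130:390][...,::-1],(780,600),interpolation=cv2.INTER_CUBIC))
E
```

```text
[0.53452807 0.32404102 0.29592871] [ 0.41096203  0.91165083 -0.00172563] 8.7
```

View pics/w2.png

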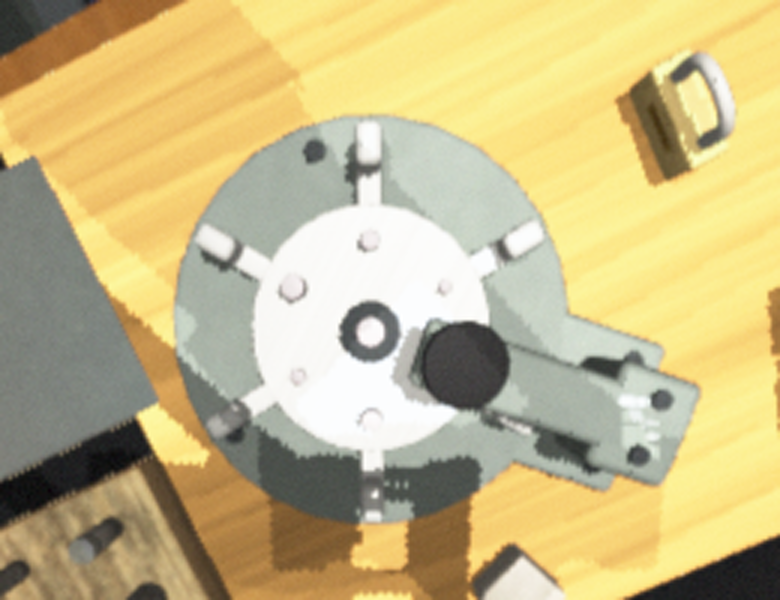

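The tall stud has gone under the knob (465,365). The tabs are now at (368,135), (527,230), (210,236), (224,420) and (372,502), a few degrees short of the original pattern. I'll compute the remaining angle.

```bash
python3 - <<'E'
from h import *
import pickle
m=pickle.load(open("pics/w2.pkl","rb"))
R=lambda x,y,z:ray(m,x/3+130-.33,y/3-.33,z)[:2]
T=[R(x,y,.086) for x,y in [(527,228),(368,134),(208,236),(223,422),(372,502)]]
c=(T[1]+T[4])/2; c2=(T[0]+T[3])/2
for c in (c,c2,R(370,331,.066)):
  a=[np.degrees(np.arctan2(*(t-c)[::-1])) for t in T]; k=R(465,365,.13)-c; l=R(650,427,.114)-c
  print(np.round(c,4),np.round(a,1),np.mean(np.mod(a,60)),[np.hypot(*(t-c)).round(4) for t in T],np.degrees(np.arctan2(k[1],k[0])),np.degrees(np.arctan2(l[1],l[0])))
E
```

```text
[0.4678 0.3529] [  97.3  156.4 -142.9  -82.5  -23.6] 36.93908438830344 [np.float64(0.0715), np.float64(0.0707), np.float64(0.0719), np.float64(0.0711), np.float64(0.0707)] 45.501098671461286 46.993646130382125
[0.4679 0.3531] [  97.4  156.6 -142.8  -82.6  -23.8] 36.95702864070573 [np.float64(0.0713), np.float64(0.0707), np.float64(0.0721), np.float64(0.0713), np.float64(0.0707)] 45.36568940811758 46.95292324743741
[0.469  0.3522] [  98.2  156.3 -143.9  -83.5  -23.5] 36.73096597763653 [np.float64(0.0723), np.float64(0.0721), np.float64(0.0725), np.float64(0.0703), np.float64(0.0693)] 47.67486931332561 47.69306094602191
```

It needs +9.5° more. I'll retrace to the retreat pose and push on to a commanded 212.5°.

Call:
drive_tool --deltas "0 -25 0 0 0.13;0 -55 5 0 0.27;0 -85 8 -5 0.41;0 -115 10 -40 0.55;0 -136 10 -80 0.689;0 -136 10 -120 0.689;0 -136 10 -155 0.689;0 -136 10 -185 0.689;0 -136 10 -210 0.689;0 -136 10 -229 0.689;0 -136 10 -229 0.689"

```text
time_s: 9.85
position: [0.3975, 0.3334, 0.0656]
tcp_rot: [[-0.965, -0.262, -0.005], [-0.262, 0.965, -0.003], [0.006, -0.001, -1.0]]
force: [0.1, -0.0, -0.5]
opening: 0.002
grasp_force: 0.0
```

Call:
drive_tool --deltas "0 2 -5 0 0.07;0 5 -10 0 0.14;0 6 -13 0 0.18;0 8 -15.5 0 0.22;0 9 -18 0 0.26;0 10.4 -20.3 0 0.306;0 10.4 -20.3 0 0.306;0 10.4 -20.3 0 0.306"

```text
time_s: 10.65
position: [0.4104, 0.3143, 0.0686]
tcp_rot: [[-0.842, -0.539, 0.001], [-0.539, 0.842, 0.001], [-0.001, -0.0, -1.0]]
force: [-2.0, 0.9, 0.9]
opening: 0.002
grasp_force: 0.6
```

Call:
drive_tool --deltas "0 -3 5 0 -0.07;0 -8 15 0 -0.19;0 -10 20 0 -0.3;0 -10 20 30 -0.3;0 -10 20 70 -0.3;0 -10 20 110 -0.3;0 15 20 150 -0.4;0 45 20 190 -0.53;0 75 15 220 -0.67;0 105 10 229 -0.82;0 126 10 229 -0.96;0 126 10 229 -0.995"

```text
time_s: 11.85
position: [0.5397, 0.3234, 0.2977]
tcp_rot: [[-0.908, 0.418, 0.004], [0.418, 0.908, 0.001], [-0.004, 0.003, -1.0]]
force: [-1.1, 0.4, -0.9]
opening: 0.01
grasp_force: 0.0
```

Call:
drive_tool --deltas "0 0 0 0 0;0 0 0 0 0;0 0 0 0 0;0 0 0 0 0"

```text
time_s: 12.25
position: [0.536, 0.324, 0.2967]
tcp_rot: [[-0.911, 0.412, -0.0], [0.412, 0.911, -0.0], [0.0, -0.0, -1.0]]
force: [-1.5, 0.9, 0.0]
opening: 0.006
grasp_force: 0.0
```

```bash
python3 - <<'E'
from rig import bot, imaging
import cv2,numpy as np,pickle
s=bot.read_state();print(s["position"],s["tcp_rot"][:,1],s["time_s"])
m=imaging.camera_model("wrist");im=imaging.capture("wrist");np.save("pics/w3.npy",im);pickle.dump(m,open("pics/w3.pkl","wb"))
cv2.imwrite("pics/w3.png",cv2.resize(im[:200,130:390][...,::-1],(780,600),interpolation=cv2.INTER_CUBIC))
E
```

```text
[0.53596691 0.32404854 0.29669123] [ 4.12273344e-01  9.11060194e-01 -1.13282606e-04] 12.25
```

View pics/w3.png

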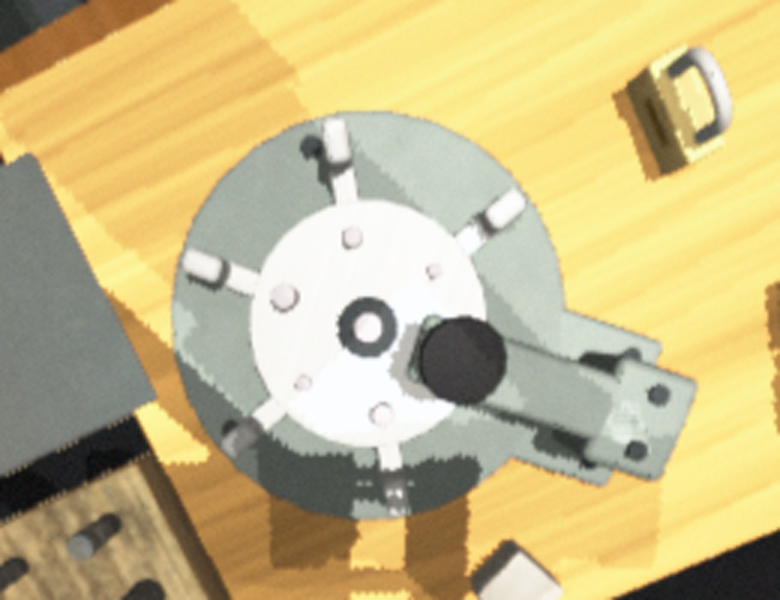

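The pattern is now within about 1.5° of the gauge's +x (the tabs at (335,133), (508,202) and (200,262) match the first top view), so the tall stud is under the plunger. Next I'll go above the knob at (0.493, 0.379).

Call:
drive_tool --deltas "0 -20 25 0 0;0 -43 55 -20 0;0 -43 55 -60 0;0 -43 55 -95 0;0 -43 55 -120 0;0 -43 55 -140 0;0 -43 55 -150 0;0 -43 55 -150 0;0 -43 55 -150 0"

```text
time_s: 13.2
position: [0.4941, 0.3792, 0.1474]
tcp_rot: [[-0.911, 0.413, 0.001], [0.413, 0.911, 0.001], [-0.001, 0.001, -1.0]]
force: [-0.7, 0.4, 1.2]
opening: 0.006
grasp_force: 0.0
```

Call:
drive_tool --deltas "0 0 0 -5 0;0 0 0 -10 0;0 0 0 -14 0;0 0 0 -16 0;0 0 0 -18 0;0 0 0 -20 0;0 0 0 -20 0;0 0 0 -20 0"

```text
time_s: 14.0
position: [0.4933, 0.3788, 0.1268]
tcp_rot: [[-0.911, 0.413, -0.0], [0.413, 0.911, -0.0], [0.0, -0.0, -1.0]]
force: [-1.5, -1.2, 5.1]
opening: 0.008
grasp_force: 2.1
```

Contact is at z 0.127 with 5 N of spring force. I'll press on until it bottoms.

Call:
drive_tool --deltas "0 0 0 -1 0;0 0 0 -2 0;0 0 0 -3 0;0 0 0 -4 0;0 0 0 -4 0;0 0 0 -4 0;0 0 0 -4 0"

```text
time_s: 14.7
position: [0.4934, 0.3788, 0.1243]
tcp_rot: [[-0.911, 0.413, 0.0], [0.413, 0.911, -0.0], [-0.0, 0.0, -1.0]]
force: [-4.4, -2.8, 13.9]
opening: 0.005
grasp_force: 6.7
```

Call:
drive_tool --deltas "0 0 0 -1 0;0 0 0 -2 0;0 0 0 -2 0;0 0 0 -2 0;0 0 0 -2 0"

```text
time_s: 15.2
position: [0.4935, 0.3789, 0.1242]
tcp_rot: [[-0.911, 0.413, 0.001], [0.413, 0.911, 0.0], [-0.001, 0.001, -1.0]]
force: [-6.8, -4.5, 23.1]
opening: 0.003
grasp_force: 11.3
```

Call:
drive_tool --deltas "0 0 0 3 0;0 0 0 8 0;0 0 0 15 0;0 0 0 30 0;0 0 0 60 0;0 0 0 100 0;0 0 0 140 0;0 43 -55 176 0;0 43 -55 176 0;0 43 -55 176 0;0 43 -55 176 0"

```text
time_s: 16.3
position: [0.5367, 0.3238, 0.2961]
tcp_rot: [[-0.91, 0.414, -0.0], [0.414, 0.91, 0.001], [0.001, 0.001, -1.0]]
force: [-1.1, -0.2, -0.7]
opening: 0.009
grasp_force: 0.0
```

```bash
python3 - <<'E'
from rig import bot, imaging
import cv2,numpy as np
im=imaging.capture("wrist")
cv2.imwrite("pics/w4.png",cv2.resize(im[:200,130:390][...,::-1],(780,600),interpolation=cv2.INTER_CUBIC))
E
```

```text
(no output)
```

View pics/w4.png

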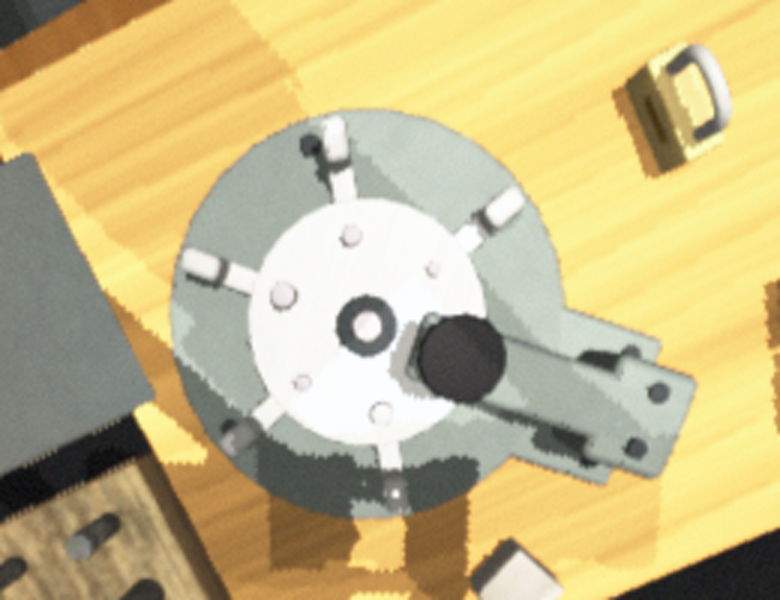

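The plunger hit a hard stop at z 0.124, 6 mm down, under 23 N. In this view the turret (tabs at (335,133) and (508,202)) and the gauge haven't moved, and the arm is clear. Handing in.

```bash
python3 -c "
from rig import bot
print(bot.hand_in())"
```

```text
the job is handed in; nothing more can be done
None
```

I turned the turret about +119° to bring the tallest stud under the plunger, pressed the knob to its hard stop (about 6 mm) and released it; the gauge and the things in view around it showed no movement, and I handed the job in (no verdict was returned).

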